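# Let two ferrules out of a gravity dispenser and ease its flap shut

## Task

A customer wants the two large ferrules: with your fingertips, press down the thumb lever of the dispenser that holds them and keep its flap up until both have rolled into the catch tray by themselves. Then ease the lever back up under your fingertips so that the flap settles shut without slamming, and leave the ferrules lying in the tray. Use the lever alone: do not touch the flap, the ferrules or the other dispenser, and leave the things lying about where they are.

Things in the scene. Friction and masses are not known exactly. Their poses are not given: they have to be found in the camera images.
- dispenser_large: Holds the two large ferrules; 62 mm wide. Grey sheet-steel gravity-feed dispenser fixed on the counter, 205 mm long, 150 high. Origin: centre of its underside; x from front lip to rear, y to its left, z up. The floor falls 24 degrees to the front; x 0 to 90 mm is the store, open on top; x -105 to 0 the catch tray behind a 55 mm lip. Lever outside its right (-y) side.
- dispenser_small: Holds the three small ferrules; 44 mm wide. Grey sheet-steel gravity-feed dispenser fixed on the counter, 205 mm long, 150 high. Origin: centre of its underside; x from front lip to rear, y to its left, z up. The floor falls 24 degrees to the front; x 0 to 90 mm is the store, open on top; x -105 to 0 the catch tray behind a 55 mm lip. Lever outside its right (-y) side.
- pad_large (a point): middle of the top of the black ribbed thumb pad (38 mm along dispenser x, 34 across, 9 thick, nearly level) on the lever of the dispenser with the large ferrules; at rest 108 mm above the counter, at x -132, y -59 mm in the dispenser's frame, ahead of the lip and to its right. It goes 63 mm down (and 8 mm towards -x) to its stop, against a spring of 1.5 N at first, 4 N at the stop.
- pad_small (a point): the same point on the lever of the dispenser with the small ferrules: at rest 108 mm above the counter, at x -132, y -50 mm in that dispenser's frame
- lever_large (a joint): lever of the dispenser with the large ferrules: 0 at rest (up), 0.285 rad fully pressed; pad 225 mm from the pivot; the return spring lifts it, it never stays down by itself
- flap_large (a joint): steel flap between store and tray of the dispenser with the large ferrules, 48 mm deep, hinged at the top (x 3, z 111 mm), linked to the lever by a rod: 0 shut, 1.25 rad with the lever fully pressed, turning about 4.4 times as far as the lever. Spring-shut: it bangs if the lever is let go. From about 1.0 rad the ferrules roll out beneath it, in about 1 s.
- flap_small (a joint): flap of the dispenser with the small ferrules: 0 shut, 1.25 rad fully open
- coupler: loose quick coupling standing behind the dispensers, 34 mm across, 52 mm high; origin under its middle
- nut: loose brass hexagon nut lying flat on the counter to the right, 24 mm across flats, 14 mm high; origin under its middle
- carton: loose small striped carton lying on the counter to the right, 90x70x45 mm; origin under its middle
- ferrule_large_0: plain steel crimp ferrule, a hollow cylinder 38 mm in diameter and 52 mm long, lying on its side across the dispenser; origin: centre of one end face, z along its axis. It rolls freely.
- ferrule_large_0_mid (a point): middle of that large ferrule: 26 mm from its ends, on its axis (19 mm above what it lies on)
- ferrule_large_1: plain steel crimp ferrule, a hollow cylinder 38 mm in diameter and 52 mm long, lying on its side across the dispenser; origin: centre of one end face, z along its axis. It rolls freely.
- ferrule_large_1_mid (a point): middle of that large ferrule: 26 mm from its ends, on its axis (19 mm above what it lies on)
- ferrule_small_0: plain steel crimp ferrule, a hollow cylinder 25 mm in diameter and 34 mm long, lying on its side across the dispenser; origin: centre of one end face, z along its axis. It rolls freely.
- ferrule_small_1: plain steel crimp ferrule, a hollow cylinder 25 mm in diameter and 34 mm long, lying on its side across the dispenser; origin: centre of one end face, z along its axis. It rolls freely.
- ferrule_small_2: plain steel crimp ferrule, a hollow cylinder 25 mm in diameter and 34 mm long, lying on its side across the dispenser; origin: centre of one end face, z along its axis. It rolls freely.

How it is judged:
By the outcome, as a careful person would: the job done as asked, in the order asked, and still so for the second after the job is handed in, with the robot touching nothing.
It also fails if it takes over 42 s, if anything falls off the work surface, if the arm or the gripper's body presses on something with over 40 N, if the wrist force passes 120 N, or if a joint passes its speed limit or range.

## Robot

A 6-joint arm with a two-finger parallel gripper is mounted at the origin on a cart in front of the work surface, level with it; the furniture and walls round the work are solid. World frame = base frame: x ahead of the robot, y to its left, z up, the work surface at z = 0. Lengths are in m, angles in degrees, forces in N, time in s.
With the tool pointing down it reaches from about 0.4 to 0.825 m from the base axis. Payload 7 kg.
Tool frame: the origin (TCP) lies at the very end of the fingers, on their centre line; the grasp point (between the pads) lies 19 mm behind it (r.grip_depth is the distance from the TCP to the grasp point, in m); z points along the fingers, y is the line along which they close (so a half turn about z gives the same grasp; the last joint's range is limited). The gripper opens to 88 mm and grips with 3 to 60 N. Pads are 19 mm wide; open, the fingers measure 130 mm over their backs; the gripper's body (78 mm by 193 mm) begins 47 mm behind the grasp point.
Start: joints at [87.267, 20.546, 0.682, 0, -70.136, -16.507], TCP at [0.222, 0.637, 0.227] pointing down, gripper open.
Joint ranges: [-176.03, 176.03], [-82.01, 121.73], [-58.28, 71.71], [-173.87, 95.51], [-174.79, -0.11], [-173.66, 173.66]. Speed limits (degrees/s): [136.94, 136.94, 172.46, 180, 180, 180].

## Interface

Orientations are given as [roll, pitch, yaw] about the fixed x, y, z axes, in that order (R = Rz(yaw) Ry(pitch) Rx(roll)).
In Python, from plant import r gives the robot as it stands.
- The arm moves only by the tool play_rows, never from a script. Its argument "rows" is a list that holds one entry, the list of rows, each a list of 5 numbers: the closure, from 0 (fully open) to 1 (shut), then the shift along the tool's x, y, z each as a share of 0.5 m, from -1 to 1, then the turn about the tool's z as a share of 1.5 rad, from -1 to 1. A call has exactly 8 rows; each row is the pose to reach, as a shift and turn from the pose commanded when the call began, along the tool's axes at that moment; what a row does not reach only later rows make up. A row lasts 1/12 s, in which the tool goes at most 41.7 mm and 7.16 degrees, less where a joint would pass 70% of its speed; a pose out of reach is approached as far as the arm can. A call with a number of a shift or a turn outside -1 to 1 is refused whole. A call with a gripper value outside its range is refused whole. The fingers move at their own pace and stop on an object; "squeeze" is the grip in N (left out, the last holds). Time passes only in rows, so rows that repeat a pose let the fingers close, or fill a call up. It gives the time, the measured TCP pose, the force, the opening and the grip force at its end, in the units of the state.
- r.get_state(): the state, without advancing time (a new reading comes with each control period).
- r.capture(name): name is "scene" or "side" or "wrist"; returns the picture (420x560x3 uint8, red, green, blue); there is no depth.
- r.camera_info(name): a dict with "fovy" (degrees; the focal length in pixels is half the picture's height over the tangent of half this angle, whatever the lens; pixels are square), "cx", "cy" (the principal point, pixels), "k1" (the pictures are not rectified: a ray, as slopes to the right and down, at radius r is drawn at 1 + k1 r^2 times it, then the intrinsics apply), "pose" (4x4, takes a point from camera to world coordinates). Camera axes: x right, y down, z forward; pixel columns grow to the right and rows downward; lengths in m; the calibration is good to about 2 mm. A picture is of the moment at which its call begins: read the wrist's pose just before it. camera_info takes no time and is no camera call; for the wrist camera it gives the pose at the moment of the call.
- r.close_job(): hands the job in; it is judged then, once.
The state is a dict: "time_s": time; "joints": joint angles; "qd": joint speeds; "joint_torque": joint torques, N m; "tcp_pos": TCP position; "eef_rot": TCP orientation; "contact_force": force on the tool from outside, world axes, zero at the start; "moment": the same for the moment, N m; "gripper_width": finger opening in m; "gripper_force": force on a finger pad.
Only numpy, scipy, OpenCV 4.12 (cv2) and the standard library are available. Lean on these libraries where they do the work, as an engineer would, in place of code of your own. Each camera call takes 0.05 s, during which the arm holds its last target. There are 200 camera calls.

## Working session

There is one attempt and no reset: what is moved stays moved. The work goes in short steps, Python scripts to look and compute and a tool call to move; the robot and the scene stay as the last step left them, time stands still between calls to the robot, and variables do not carry over. Pictures are saved under pics/ and viewed, at most 10 in all, crops included, and the job is handed in when it is done.

Besides the shell and the picture viewer there is one more tool, called by a JSON object that holds its "api" and its "payload", one argument or row to a line. play_rows: Moves the arm, as the interface text tells. Its arguments: {"type":"object","properties":{"rows":{"type":"array","items":{"type":"array","items":{"type":"array","items":{"type":"number"}}}},"squeeze":{"type":"number"}},"required":["rows"]}

```bash
mkdir -p pics; python3 - <<'E'
from plant import r
import cv2,numpy as np
for n in("scene","side"):
    cv2.imwrite(f"pics/{n}0.png",cv2.resize(r.capture(n)[:,:,::-1],(800,600),interpolation=cv2.INTER_CUBIC))
    print(n,r.camera_info(n))
s=r.get_state();print(s)
E
```

```text
scene {'fovy': 48.55556432357851, 'cx': 276.18140871672813, 'cy': 213.87244292549883, 'k1': -0.13966029411258057, 'pose': array([[ 0.70643966, -0.4106498 ,  0.57646314, -0.23961092],
       [-0.70747192, -0.38593648,  0.59206124, -0.78219977],
       [-0.02065167, -0.82608703, -0.56316404,  0.89972325],
       [ 0.        ,  0.        ,  0.        ,  1.        ]])}
side {'fovy': 50.13968325549344, 'cx': 287.51969095257255, 'cy': 203.90523326678414, 'k1': 0.0469707243266497, 'pose': array([[-9.97822080e-01, -3.00946745e-02,  5.86975984e-02,
         5.26085319e-01],
       [-6.59534021e-02,  4.70237836e-01, -8.80071887e-01,
         1.14334182e+00],
       [-1.11635467e-03, -8.82026467e-01, -4.71198542e-01,
         6.65191330e-01],
       [ 0.00000000e+00,  0.00000000e+00,  0.00000000e+00,
         1.00000000e+00]])}
{'time_s': 0.1, 'joints': array([ 8.72690702e+01,  2.05865672e+01,  6.37702331e-01, -1.74416341e-02,
       -7.01346518e+01, -1.65085927e+01]), 'qd': array([-0.00809873, -0.12985937,  0.04594765,  0.07181175, -0.0821407 ,
       -0.0250586 ]), 'joint_torque': array([-1.34495429e-03, -5.84163022e+01,  2.93752491e+01,  7.01544061e+00,
        1.01457830e-02, -5.13200575e-05]), 'tcp_pos': array([0.22228879, 0.63687999, 0.22571588]), 'eef_rot': array([ 1.79915267e+02, -8.01299401e-03, -1.92454555e+01]), 'contact_force': array([ 1.02996065, -0.64259537,  0.52812419]), 'moment': array([-0.01766332,  0.00071063,  0.00261234]), 'gripper_force': 0.0, 'gripper_width': 0.08733893255619721}
```

View pics/scene0.png

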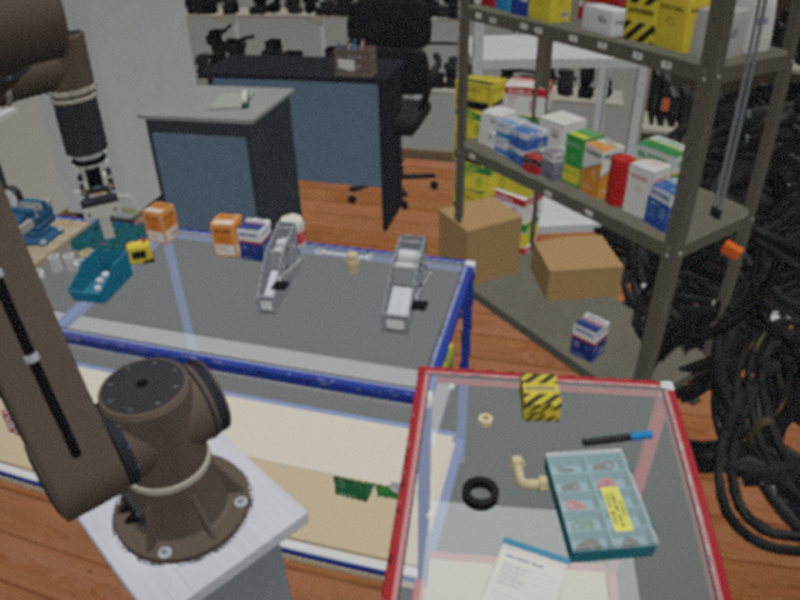

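View pics/side0.png

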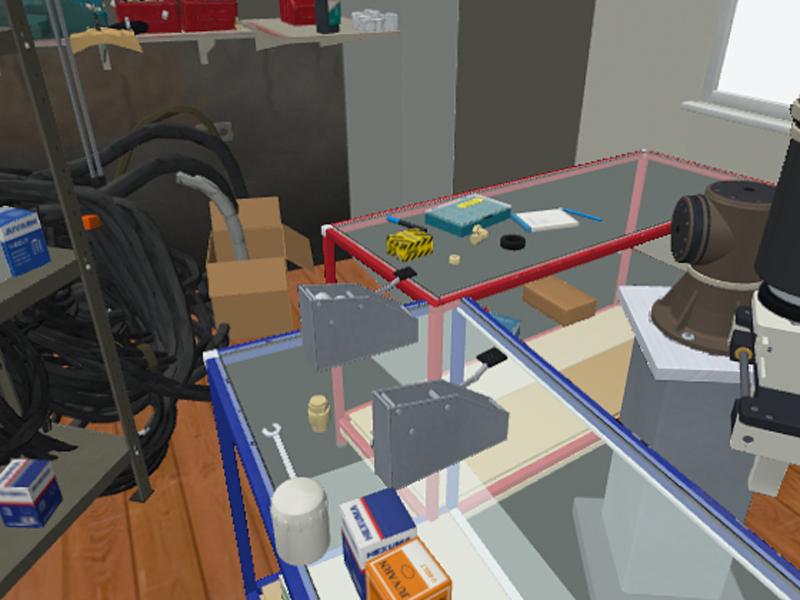

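The scene picture shows two dispensers, at about (280,265) and (407,283), with black pads at (281,286) and (420,305). In the side picture the pads are at (491,356) and (405,273). I'll enlarge both.

```bash
python3 - <<'E'
import cv2
from plant import r
a=r.capture("scene")[:,:,::-1][150:240,172:312]
cv2.imwrite("pics/s1.png",cv2.resize(a,None,fx=5.7,fy=5.7,interpolation=cv2.INTER_CUBIC))
b=r.capture("side")[:,:,::-1][180:345,200:365]
cv2.imwrite("pics/d1.png",cv2.resize(b,None,fx=3.6,fy=3.6,interpolation=cv2.INTER_CUBIC))
E
```

```text
(no output)
```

View pics/s1.png

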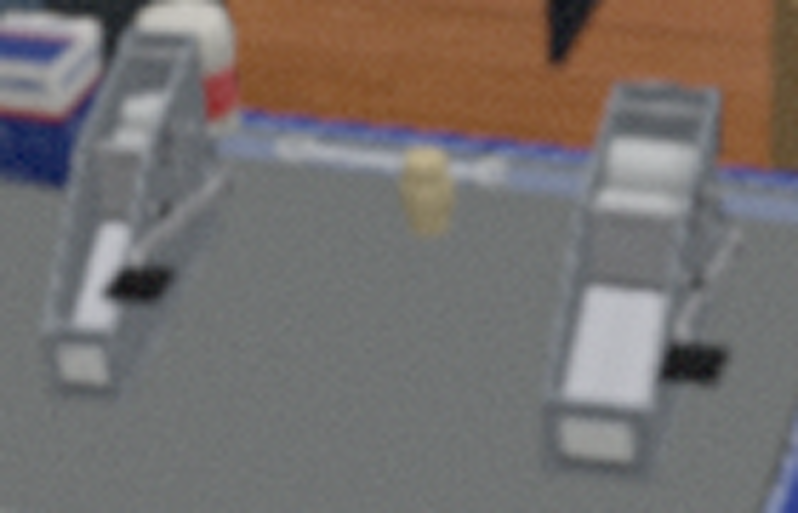

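View pics/d1.png

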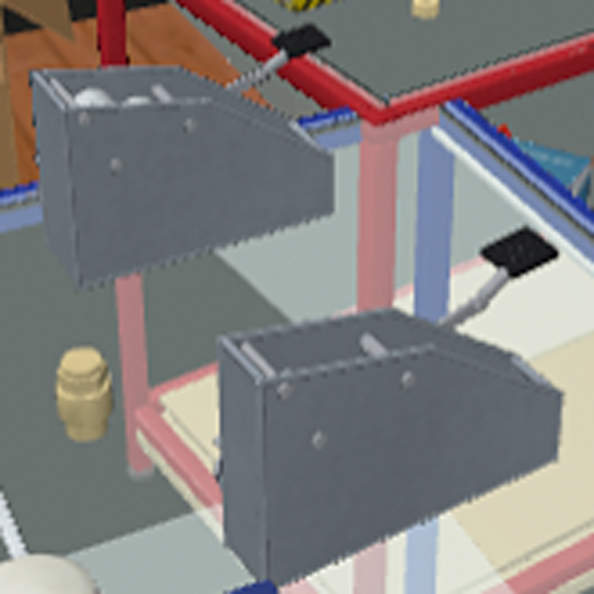

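Scene crop: the right dispenser is clearly the wider one, and two fat ferrules are visible in its store. Its pad is at about (693,362). Side crop: the same dispenser is the far one, with its pad at (302,41). Next I'll fit the pose of each with the width left free.

```bash
cat > h.py <<'E'
import numpy as np
from plant import r
def proj(ci,P):
    T=np.linalg.inv(ci["pose"]);p=P@T[:3,:3].T+T[:3,3]
    s=p[:,:2]/p[:,2:];q=(s**2).sum(1,keepdims=True)
    return s*(1+ci["k1"]*q)*210/np.tan(np.radians(ci["fovy"]/2))+[ci["cx"],ci["cy"]]
def wp(x,y,a,P):
    c,s=np.cos(a),np.sin(a);P=np.asarray(P,float)
    return P@np.array([[c,s,0],[-s,c,0],[0,0,1]])+[x,y,0]
E
python3 - <<'E'
from h import *
from scipy.optimize import least_squares
px=lambda A,s,o:(np.array(A)+.5)/s-.5+np.array(o)
cs,cd=r.camera_info("scene"),r.camera_info("side")
# keys: model points (x, y in half widths or pad, z)
M=lambda w,py:{"fl":(-.1025,w/2,.055),"fr":(-.1025,-w/2,.055),"bl":(-.1025,w/2,0),"br":(-.1025,-w/2,0),
 "rl":(.1025,w/2,.15),"rr":(.1025,-w/2,.15),"rbl":(.1025,w/2,0),"pad":(-.132,py,.108)}
obs={"right":({"fl":(550,403),"fr":(655,405),"bl":(552,463),"br":(645,470),"rl":(617,85),"rr":(718,90),"pad":(693,362)},
 {"rl":(72,110),"rbl":(80,288),"fl":(333,155),"bl":(333,212),"rr":(35,72),"pad":(302,41)},-.059),
"left":({"fl":(47,328),"fr":(118,332),"bl":(52,385),"br":(112,390),"rl":(133,36),"rr":(203,40),"pad":(140,283)},
 {"rl":(265,380),"rbl":(268,583),"fl":(562,395),"bl":(557,458),"rr":(220,340),"pad":(520,250)},-.050)}
for n,(a,b,py) in obs.items():
    def f(v):
        m=M(v[3],py)
        A=proj(cs,wp(*v[:3],[m[k] for k in a]))-px(list(a.values()),5.7,(172,150))
        B=proj(cd,wp(*v[:3],[m[k] for k in b]))-px(list(b.values()),3.6,(200,180))
        return np.r_[A,B].ravel()
    s=min((least_squares(f,[.6,0,t,.05],loss="soft_l1") for t in(-1,0,1)),key=lambda q:q.cost)
    print(n,s.x.round(4),np.degrees(s.x[2]).round(1),"\n",f(s.x).reshape(-1,2).round(1).tolist())
    print("pad",wp(*s.x[:3],[[-.132,py,.108],[-.14,py,.045],[-.1025,s.x[3]/-2,.055]]).round(4))
    m=list(a);print()
E
```

```text
right [0.6854 0.136  0.5884 0.0581] 33.7 
 [[-0.5, -0.8], [-0.8, 0.6], [-0.3, 2.6], [1.1, 3.2], [-0.5, -1.8], [-1.4, -1.3], [0.4, 0.3], [-1.9, -1.3], [0.3, 1.1], [-0.3, -1.2], [-0.4, 0.3], [-0.5, -0.5], [1.5, -2.2]]
pad [[0.6083 0.0136 0.108 ]
 [0.6017 0.0092 0.045 ]
 [0.6163 0.0549 0.055 ]]

left [0.5276 0.4158 0.6418 0.0437] 36.8 
 [[-0.7, -0.3], [-0.6, -0.2], [0.7, 3.2], [2.4, 3.1], [-1.5, -2.4], [-2.0, -2.6], [-0.7, 0.2], [-0.6, -0.3], [-0.2, 4.2], [-0.3, -2.0], [-0.6, 0.6], [-0.1, -1.4], [1.9, -2.4]]
pad [[0.4518 0.2967 0.108 ]
 [0.4454 0.2919 0.045 ]
 [0.4586 0.3369 0.055 ]]
```

```bash
python3 - <<'E'
from h import *
from scipy.optimize import least_squares
px=lambda A,s,o:(np.array(A)+.5)/s-.5+np.array(o)
cs,cd=r.camera_info("scene"),r.camera_info("side")
for a,b in(((693,362),(302,41)),((140,283),(520,250))):
    f=lambda p:np.r_[proj(cs,p[None])[0]-px(a,5.7,(172,150)),proj(cd,p[None])[0]-px(b,3.6,(200,180))]
    s=least_squares(f,[.6,.1,.1]);print("pad tri",s.x.round(4),s.fun.round(1))
s=r.get_state();w=r.camera_info("wrist")["pose"]
from scipy.spatial.transform import Rotation as R
Rt=R.from_euler("xyz",s["eef_rot"],degrees=True).as_matrix()
print("wrist cam in tool",Rt.T@(w[:3,3]-s["tcp_pos"]))
t=np.array([.605,.012,.25]);print("shift to above pad (tool)",Rt.T@(t-s["tcp_pos"]))
E
```

```text
pad tri [0.6125 0.0193 0.1042] [-0.1  0.1 -0.1 -0.1]
pad tri [0.4564 0.3006 0.1043] [-0.2  0.1 -0.1 -0.1]
wrist cam in tool [ 0.06708608 -0.00021688 -0.15720212]
shift to above pad (tool) [ 0.56726644  0.46400404 -0.02347998]
```

The pads triangulate to a height of about 104 mm (mid-thickness), which matches the 108 mm top given. The large pad's centre is at about (0.612, 0.018), and the dispenser yaw is about 34°. I'll move above it with the fingers shut.

{"api": "play_rows", "payload": {
  "rows": [
    [[0.3, 0.03, 0.025, -0.02, 0], [0.6, 0.1, 0.08, -0.06, 0], [1, 0.17, 0.14, -0.08, 0], [1, 0.24, 0.2, -0.08, 0], [1, 0.31, 0.26, -0.08, 0], [1, 0.38, 0.32, -0.08, 0], [1, 0.45, 0.38, -0.08, 0], [1, 0.48, 0.4, -0.08, 0]]
  ],
  "squeeze": 20
}}

```text
time_s: 0.87
tcp_pos: [0.3801, 0.3725, 0.2668]
eef_rot: [-180.0, 0.0, -19.2]
contact_force: [1.6, -0.2, 0.1]
gripper_width: 0.0398
gripper_force: 0.0
```

{"api": "play_rows", "payload": {
  "rows": [
    [[1, 0.06, 0.04, 0, -0.05], [1, 0.12, 0.08, 0, -0.12], [1, 0.19, 0.14, 0, -0.19], [1, 0.26, 0.2, 0, -0.26], [1, 0.33, 0.26, 0, -0.33], [1, 0.4, 0.32, 0, -0.4], [1, 0.46, 0.36, 0, -0.45], [1, 0.48, 0.38, 0, -0.48]]
  ]
}}

```text
time_s: 1.53
tcp_pos: [0.545, 0.1134, 0.2666]
eef_rot: [180.0, -0.0, 22.2]
contact_force: [-0.7, 0.5, -0.5]
gripper_width: 0.0003
gripper_force: 0.0
```

```bash
python3 - <<'E'
from h import *
from scipy.spatial.transform import Rotation as R
s=r.get_state();Rt=R.from_euler("xyz",s["eef_rot"],degrees=True).as_matrix()
print(s["time_s"],s["tcp_pos"],s["eef_rot"],s["gripper_width"],s["contact_force"])
print("shift",Rt.T@([.612,.017,.15]-s["tcp_pos"])/.5,"turn",np.radians(s["eef_rot"][2]-33.9)/1.5)
E
```

```text
1.5333 [0.54495143 0.11336015 0.26655795] [ 1.79983465e+02 -2.55999008e-03  2.22167001e+01] 0.00030992742092499515 [-0.65261413  0.52164462 -0.48933871]
shift [0.05126182 0.22904909 0.2331843 ] turn -0.13594136740815824
```

{"api": "play_rows", "payload": {
  "rows": [
    [[1, 0.01, 0.04, 0, -0.02], [1, 0.02, 0.09, 0, -0.05], [1, 0.03, 0.14, 0.03, -0.09], [1, 0.045, 0.19, 0.07, -0.12], [1, 0.05, 0.22, 0.11, -0.136], [1, 0.051, 0.229, 0.14, -0.136], [1, 0.051, 0.229, 0.15, -0.136], [1, 0.051, 0.229, 0.15, -0.136]]
  ]
}}

```text
time_s: 2.2
tcp_pos: [0.6094, 0.019, 0.1899]
eef_rot: [-179.9, 0.2, 33.6]
contact_force: [0.8, -0.2, -0.9]
gripper_width: 0.0007
gripper_force: 0.0
```

```bash
python3 - <<'E'
from h import *
import cv2
c=r.camera_info("wrist");s=r.get_state()
a=r.capture("wrist")[:,:,::-1];b=r.capture("side")[:,:,::-1][150:350,180:445]
cv2.imwrite("pics/w2.png",np.hstack([cv2.resize(a,(400,300)),cv2.resize(b,(400,302))[:300]]))
print(s["tcp_pos"],s["eef_rot"],s["contact_force"],c)
print(proj(c,np.array([[.612,.018,.108],s["tcp_pos"]]))*400/560)
E
```

```text
[0.60939663 0.01903086 0.18985673] [-1.79936787e+02  1.79515373e-01  3.36335432e+01] [ 0.82294905 -0.22894516 -0.88132389] {'fovy': 70.52861774414679, 'cx': 279.79660969362527, 'cy': 211.35433388232164, 'k1': -0.011274055412812335, 'pose': array([[ 0.5537165 , -0.8048118 , -0.21371945,  0.66577402],
       [-0.83270331, -0.53572128, -0.14002823,  0.05692133],
       [-0.00179769,  0.25550084, -0.96680716,  0.3468557 ],
       [ 0.        ,  0.        ,  0.        ,  1.        ]])}
[[202.476735   153.6213792 ]
 [200.62792317 183.01379731]]
```

View pics/w2.png

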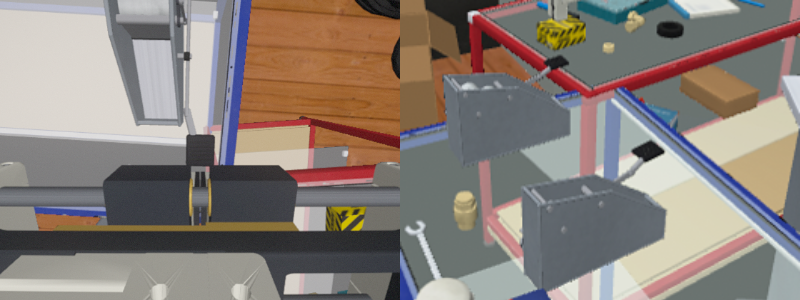

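The pad is laterally centred under the fingers: seen at (200,150), predicted (202,154), with the rear edge as expected. Lowering to just above it, then pressing.

{"api": "play_rows", "payload": {
  "rows": [
    [[1, 0, 0, 0.02, 0], [1, 0, 0, 0.05, 0], [1, 0, 0, 0.08, 0], [1, 0, 0, 0.11, 0], [1, 0, 0, 0.13, 0], [1, 0, 0, 0.14, 0], [1, 0, 0, 0.15, 0], [1, 0, 0, 0.155, 0]]
  ]
}}

```text
time_s: 2.97
tcp_pos: [0.6105, 0.0198, 0.114]
eef_rot: [180.0, -0.0, 33.7]
contact_force: [0.1, 0.6, -0.1]
gripper_width: 0.0005
gripper_force: 0.0
```

{"api": "play_rows", "payload": {
  "rows": [
    [[1, 0, 0, 0.01, 0], [1, 0, 0, 0.02, 0], [1, -0.001, 0, 0.03, 0], [1, -0.002, 0, 0.04, 0], [1, -0.003, 0, 0.05, 0], [1, -0.004, 0, 0.06, 0], [1, -0.005, 0, 0.07, 0], [1, -0.007, 0, 0.08, 0]]
  ]
}}

```text
time_s: 3.63
tcp_pos: [0.6074, 0.0175, 0.0736]
eef_rot: [180.0, -0.0, 33.7]
contact_force: [-0.6, -0.6, 3.2]
gripper_width: 0.0004
gripper_force: 1.6
```

{"api": "play_rows", "payload": {
  "rows": [
    [[1, -0.001, 0, 0.01, 0], [1, -0.002, 0, 0.02, 0], [1, -0.004, 0, 0.03, 0], [1, -0.006, 0, 0.04, 0], [1, -0.008, 0, 0.048, 0], [1, -0.008, 0, 0.052, 0], [1, -0.008, 0, 0.052, 0], [1, -0.008, 0, 0.052, 0]]
  ]
}}

```text
time_s: 4.3
tcp_pos: [0.6047, 0.0156, 0.0483]
eef_rot: [180.0, -0.1, 33.7]
contact_force: [1.4, 1.2, 4.1]
gripper_width: 0.0003
gripper_force: 1.8
```

{"api": "play_rows", "payload": {
  "rows": [
    [[1, 0, 0, 0, 0], [1, 0, 0, 0, 0], [1, 0, 0, 0, 0], [1, 0, 0, 0, 0], [1, 0, 0, 0, 0], [1, 0, 0, 0, 0], [1, 0, 0, 0, 0], [1, 0, 0, 0, 0]]
  ]
}}

```text
time_s: 4.97
tcp_pos: [0.6041, 0.0153, 0.0481]
eef_rot: [180.0, -0.0, 33.7]
contact_force: [2.1, 1.0, 3.8]
gripper_width: 0.0006
gripper_force: 1.8
```

```bash
python3 - <<'E'
from h import *
import cv2
a=r.capture("wrist")[:,:,::-1];b=r.capture("scene")[:,:,::-1][140:250,240:340]
cv2.imwrite("pics/w3.png",np.hstack([cv2.resize(a,(400,300)),cv2.resize(b,(273,300))]))
s=r.get_state();print(s["tcp_pos"],s["contact_force"])
E
```

```text
[0.60408299 0.01528513 0.04807119] [2.08792374 2.05913476 4.08793189]
```

View pics/w3.png

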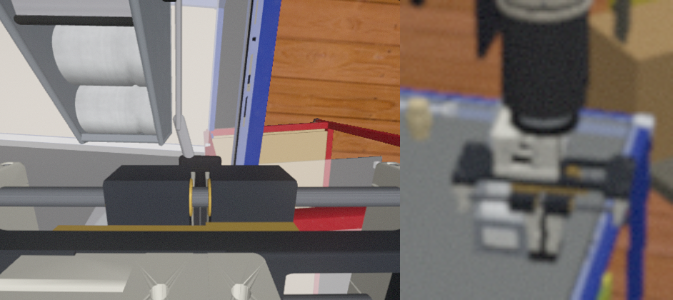

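Both ferrules lie in the tray, at (103,108) and (98,52). I'll hold one more beat, then ease the lever up slowly.

{"api": "play_rows", "payload": {
  "rows": [
    [[1, 0, 0, 0, 0], [1, 0, 0, 0, 0], [1, 0, 0, 0, 0], [1, 0, 0, 0, 0], [1, 0, 0, 0, 0], [1, 0, 0, 0, 0], [1, 0, 0, 0, 0], [1, 0, 0, 0, 0]]
  ]
}}

```text
time_s: 5.73
tcp_pos: [0.6041, 0.0153, 0.0481]
eef_rot: [180.0, -0.0, 33.7]
contact_force: [2.6, 0.2, 4.1]
gripper_width: 0.0003
gripper_force: 1.8
```

{"api": "play_rows", "payload": {
  "rows": [
    [[1, 0, 0, -0.002, 0], [1, 0.001, 0, -0.006, 0], [1, 0.002, 0, -0.011, 0], [1, 0.003, 0, -0.016, 0], [1, 0.004, 0, -0.021, 0], [1, 0.005, 0, -0.026, 0], [1, 0.006, 0, -0.031, 0], [1, 0.007, 0, -0.036, 0]]
  ]
}}

```text
time_s: 6.4
tcp_pos: [0.6062, 0.0171, 0.066]
eef_rot: [-180.0, 0.1, 33.7]
contact_force: [-3.2, -1.7, 2.7]
gripper_width: 0.0005
gripper_force: 1.9
```

{"api": "play_rows", "payload": {
  "rows": [
    [[1, 0, 0, -0.005, 0], [1, 0.001, 0, -0.01, 0], [1, 0.002, 0, -0.015, 0], [1, 0.003, 0, -0.02, 0], [1, 0.004, 0, -0.025, 0], [1, 0.005, 0, -0.03, 0], [1, 0.006, 0, -0.034, 0], [1, 0.006, 0, -0.038, 0]]
  ]
}}

```text
time_s: 7.07
tcp_pos: [0.61, 0.0192, 0.0854]
eef_rot: [180.0, -0.1, 33.7]
contact_force: [-0.2, 0.3, 2.5]
gripper_width: 0.0001
gripper_force: 1.2
```

{"api": "play_rows", "payload": {
  "rows": [
    [[1, 0, 0, -0.003, 0], [1, 0, 0, -0.006, 0], [1, 0.001, 0, -0.009, 0], [1, 0.001, 0, -0.012, 0], [1, 0.001, 0, -0.015, 0], [1, 0.002, 0, -0.018, 0], [1, 0.002, 0, -0.021, 0], [1, 0.002, 0, -0.024, 0]]
  ]
}}

```text
time_s: 7.73
tcp_pos: [0.6104, 0.0195, 0.0972]
eef_rot: [180.0, -0.0, 33.7]
contact_force: [1.1, 0.3, 1.4]
gripper_width: 0.0003
gripper_force: 0.9
```

{"api": "play_rows", "payload": {
  "rows": [
    [[1, 0, 0, -0.002, 0], [1, 0, 0, -0.004, 0], [1, 0, 0, -0.006, 0], [1, 0, 0, -0.008, 0], [1, 0, 0, -0.01, 0], [1, 0, 0, -0.012, 0], [1, 0, 0, -0.014, 0], [1, 0, 0, -0.016, 0]]
  ]
}}

```text
time_s: 8.4
tcp_pos: [0.6103, 0.0195, 0.1051]
eef_rot: [-180.0, 0.0, 33.7]
contact_force: [1.4, 0.8, 1.2]
gripper_width: 0.0006
gripper_force: 0.7
```

Three millimetres to go. I'll take those slowly, then retreat straight up.

{"api": "play_rows", "payload": {
  "rows": [
    [[1, 0, 0, -0.0015, 0], [1, 0, 0, -0.003, 0], [1, 0, 0, -0.0045, 0], [1, 0, 0, -0.006, 0], [1, 0, 0, -0.0075, 0], [1, 0, 0, -0.009, 0], [1, 0, 0, -0.0105, 0], [1, 0, 0, -0.012, 0]]
  ]
}}

```text
time_s: 9.07
tcp_pos: [0.6097, 0.0193, 0.1108]
eef_rot: [-180.0, 0.1, 33.7]
contact_force: [0.2, 0.7, -0.6]
gripper_width: 0.0002
gripper_force: 0.0
```

{"api": "play_rows", "payload": {
  "rows": [
    [[1, 0, 0, -0.002, 0], [1, 0, 0, -0.006, 0], [1, 0, 0, -0.015, 0], [1, 0, 0, -0.04, 0], [1, 0, 0, -0.08, 0], [1, 0, 0, -0.13, 0], [1, 0, 0, -0.17, 0], [1, 0, 0, -0.18, 0]]
  ]
}}

```text
time_s: 9.73
tcp_pos: [0.612, 0.0197, 0.2054]
eef_rot: [179.9, -0.3, 33.7]
contact_force: [1.2, 0.7, 0.4]
gripper_width: 0.0005
gripper_force: 0.0
```

```bash
python3 - <<'E'
from h import *
import cv2
a=r.capture("wrist")[:,:,::-1];b=r.capture("side")[:,:,::-1][150:350,180:445]
cv2.imwrite("pics/w4.png",np.hstack([cv2.resize(a,(400,300)),cv2.resize(b,(400,302))[:300]]))
s=r.get_state();print(s["tcp_pos"],s["contact_force"],s["time_s"])
E
```

```text
[0.61099445 0.01970098 0.20284438] [ 0.25407625  0.15014003 -0.25812469] 9.8333
```

View pics/w4.png

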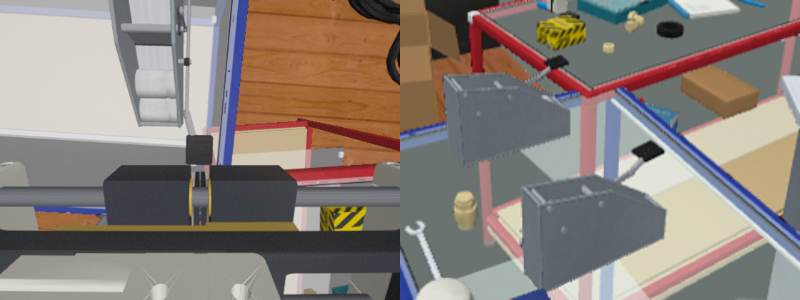

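Both ferrules rest in the tray, at (155,83) and (160,110). The flap is shut, the store is empty, the lever is back up and the arm is clear, so I'm handing in.

```bash
python3 -c "
from plant import r
print(r.close_job())"
```

```text
the job is handed in; nothing more can be done
None
```

Both large ferrules are lying in the catch tray, the lever was eased back up until the flap was shut, and the job was handed in at about 10 s with the arm clear; no verdict was returned.

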